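Drop the specimen cabinet's flap with the hook pole

TASK

Pick up the hook pole (the one whose rod ends in a sideways bend, not the tamping rod lying near it), put its bent end through the steel eye on the specimen cabinet's front flap, and pull the flap all the way down to its stop. Then slip the hook out of the eye and lay the pole flat on the bench again; leave the tamping rod where it lies.

Things in the scene. Friction and masses are not known exactly. Their poses are not given: they have to be found in the camera images.
- hook_pole: Loose pole, up to 0.19 kg, lying flat: black bar handle (160 long, 20 wide, 26 high) with a 6 mm steel rod bent square at its end. Origin: underside of the handle, a good place to grip across. x along the pole to the hook, z up. Handle x -90 to +70 mm; the rod runs on at y 0, z 13 mm to x 165 mm, where the tine turns to +y, its tip 48 mm out.
- tamper: Bystander, beside the hook pole on either side: tamping rod, with the same black handle and straight steel rod, but ending in a round 25 mm steel foot and no bend. Origin under the handle, x towards the foot. Leave it alone.
- flap_eye (a point): Centre of the flap's upright steel ring (6 mm wire, hole 33 mm, outside 48). Frame turns with the flap: y level along the hinge = axis of the hole, so hook sideways along y; x into the flap, z up along it. Outer face of the flap 28 mm along +x, top edge 27 mm along +z. Hinge line: 40 mm along +x, 125 mm along -z. Eye 290 mm above the bench when shut.
- flap (a joint): Flap angle, rad: 0 upright, shut; grows as its top swings out and down to a stop at 1.35. Starts 0 to 0.25. Friction holds it where left; 2 to 4 N at the eye moves it. Grey flap, 280 wide, 152 high, 12 thick, bottom hinge 165 mm up the white cabinet (300 wide, 200 deep, 335 high) at the robot's right, facing about +y; eye mid-width. When down, the eye is under it, 153 mm up.

How it is judged (in metres and radians):
On the way, in this order (a step that is already met when the one before it is completed fails the run):
1. the pole's tine is through the eye (x of flap_eye in the frame of hook_pole between 0.145 and 0.185 m and y of flap_eye in the frame of hook_pole between 0.003 and 0.046 m and z of flap_eye in the frame of hook_pole between -0.007 and 0.033 m), for 0.1 s.
2. the flap has been pulled more than half way down (0.75 rad) with the tine still through the eye (all of step 1 and value of joint flap above 0.75 rad), for 0.05 s.
At the end, for the whole second after the job is handed in: The flap is down within 10 degrees of its stop (angle above 1.17 rad), and the hook pole lies flat on the bench at rest (origin less than 12 mm above the bench, tilt under 10 degrees) (value of joint flap above 1.17 rad and height (world z) of hook_pole below 0.012 m and angle between hook_pole's own z axis and vertical below 0.17 rad and linear speed of hook_pole below 0.02 m/s); the robot touches nothing.
It fails at once if the tamping rod is moved more than 30 mm (distance of tamper from where it was at the start of the episode above 0.03 m).
It also fails if it takes over 51 s, if anything falls off the work surface, if the arm or the gripper's body presses on something with over 40 N, if the wrist force passes 120 N, or if a joint passes its speed limit or range.

ROBOT

A 6-joint arm with a two-finger parallel gripper is mounted at the origin on the work surface. World frame = base frame: x ahead of the robot, y to its left, z up, the work surface at z = 0. Lengths are in m, angles in degrees, forces in N, time in s.
With the tool pointing down it reaches from about 0.25 to 0.85 m from the base axis. Payload 12.5 kg.
Tool frame: the origin (TCP) lies at the very end of the fingers, on their centre line; the grasp point (between the pads) lies 19 mm behind it; z points along the fingers, y is the line along which they close (so a half turn about z gives the same grasp; the last joint's range is limited). The gripper opens to 93 mm and grips with 3 to 60 N. Pads are 15 mm wide; open, the fingers measure 128 mm over their backs; the gripper's body (75 mm by 188 mm) begins 65 mm behind the grasp point.
Start: joints at [66.658, 20.094, 94.641, -0, 65.266, -4.847], TCP at [0.174, 0.522, 0.219] pointing down, gripper open.
Joint ranges: [-157.81, 157.81], [-45, 120.19], [0.68, 151.7], [-89.99, 269.99], [4.06, 180], [-164.3, 164.3]. Speed limits (degrees/s): [127.2, 127.2, 159.86, 180, 180, 180].

INTERFACE

Orientations are given as [roll, pitch, yaw] about the fixed x, y, z axes, in that order (R = Rz(yaw) Ry(pitch) Rx(roll)).
In Python, from cell import manip, imaging, workorder gives the robot as it stands.
- The arm moves only by the tool move_arm, never from a script. Its argument "commands" is a list of rows, each an object of numbers: "fingers": the opening, from 0 (shut) to 1 (fully open); "dx", "dy", "dz": the shift along the tool's x, y, z in m; "twist": the turn about the tool's z in rad. In form: [{"fingers": .., "dx": .., "dy": .., "dz": .., "twist": ..}, ...]. A call has 1 to 12 rows; each row shifts and turns the commanded pose from where the row before left it, along the tool's axes as they then stand; what a row does not reach is not made up. A row lasts 1/10 s, in which the tool goes at most 50 mm and 8.59 degrees, less where a joint would pass 70% of its speed; a pose out of reach is approached as far as the arm can. A call is refused whole if a number of a shift passes 0.05 or a number of a turn 0.15, either way. A call with a gripper value outside its range is refused whole. The fingers move at their own pace and stop on an object; the grip force is fixed at half the most. Time passes only in rows, so rows that do not move let the fingers close. It gives the time, the measured TCP pose, the force, the opening and the grip force at its end, in the units of the state.
- manip.read_state(): the state, without advancing time (a new reading comes with each control period).
- imaging.camera(name): name is "side" or "top" or "wrist"; returns (picture, depth): 400x640x3 uint8, red, green, blue; 400x640 float32, m along the optical axis (not along the pixel's ray), 0 where there is no reading.
- imaging.camera_model(name): a dict with "intrinsics" (3x3 intrinsics, pixels), "T" (4x4, takes a point from camera to world coordinates); the wrist camera has in their place "T_tool_cam" (4x4, takes a point from camera to tool coordinates, whose origin is the TCP and whose axes are the flange's). Camera axes: x right, y down, z forward; pixel columns grow to the right and rows downward; lengths in m; the calibration is good to about 2 mm. A picture is of the moment at which its call begins: read the wrist's pose just before it. camera_model takes no time and is no camera call.
- workorder.finish_job(): hands the job in; it is judged then, once.
The state is a dict: "time_s": time; "joints": joint angles; "dq": joint speeds; "effort": joint torques, N m; "tool_pos": TCP position; "orientation": TCP orientation; "contact_force": force on the tool from outside, world axes, zero at the start; "torque": the same for the moment, N m; "opening": opening from 0.0 (shut) to 1.0 (fully open); "grip_force": force on a finger pad.
Only numpy, scipy, OpenCV 4.12 (cv2) and the standard library are available. Lean on these libraries where they do the work, as an engineer would, in place of code of your own. Each camera call takes 0.05 s, during which the arm holds its last target. There are 200 camera calls.

## Working session

There is one attempt and no reset: what is moved stays moved. The work goes in short steps, Python scripts to look and compute and a tool call to move; the robot and the scene stay as the last step left them, time stands still between calls to the robot, and variables do not carry over. Pictures are saved under pics/ and viewed, at most 13 in all, crops included, and the job is handed in when it is done.

Besides the shell and the picture viewer there is one more tool, called by a JSON object that holds its "fn" and its "kwargs", one argument or row to a line. move_arm: Moves the arm, as the interface text tells. Its arguments: {"type":"object","properties":{"commands":{"type":"array","items":{"type":"object","properties":{"fingers":{"type":"number"},"dx":{"type":"number"},"dy":{"type":"number"},"dz":{"type":"number"},"twist":{"type":"number"}}}}},"required":["commands"]}

```bash
mkdir -p pics; ls; python3 - <<'E'
from cell import manip, imaging
import cv2, numpy as np
for n in ("top","side"):
    p,d=imaging.camera(n); cv2.imwrite(f"pics/{n}0.png",p[:,:,::-1]); np.savez(f"{n}0.npz",p=p,d=d)
    m=imaging.camera_model(n); print(n,np.round(m["intrinsics"],1).tolist(),np.round(m["T"],3).tolist())
print(np.round(imaging.camera_model("wrist")["T_tool_cam"],3).tolist()); print(manip.read_state())
E
```

```text
pics
top [[375.2, 0.0, 317.3], [0.0, 375.2, 201.5], [0.0, 0.0, 1.0]] [[0.002, -0.996, 0.088, 0.46], [-1.0, -0.002, 0.0, -0.046], [0.0, -0.088, -0.996, 1.089], [0.0, 0.0, 0.0, 1.0]]
side [[394.9, 0.0, 317.5], [0.0, 394.9, 201.0], [0.0, 0.0, 1.0]] [[-0.862, 0.393, -0.319, 0.791], [0.506, 0.671, -0.542, 0.423], [0.001, -0.629, -0.778, 0.839], [0.0, 0.0, 0.0, 1.0]]
[[0.0, -0.969, -0.247, 0.068], [1.0, 0.0, -0.0, 0.001], [0.0, -0.247, 0.969, -0.166], [0.0, 0.0, 0.0, 1.0]]
{'time_s': 0.1, 'joints': array([ 6.66583883e+01,  2.01235405e+01,  9.46721819e+01,  4.65658270e-04,
        6.52639520e+01, -4.84662644e+00]), 'dq': array([ 0.02341849, -0.09614485,  0.00542124,  0.03096981,  0.04298006,
       -0.02849971]), 'effort': array([-4.70874038e-04, -4.98023236e+01, -2.85706151e+01,  6.99944654e-02,
        2.38662382e-02, -2.77570734e-05]), 'tool_pos': array([0.17432277, 0.52133156, 0.21814067]), 'orientation': array([-1.79940575e+02, -5.46303046e-03,  1.61504817e+02]), 'contact_force': array([ 0.11945909, -0.77086813,  0.42838764]), 'torque': array([ 0.00158553, -0.00771399,  0.00394698]), 'grip_force': 0.0, 'opening': 1.0034081195421456}
```

View pics/top0.png

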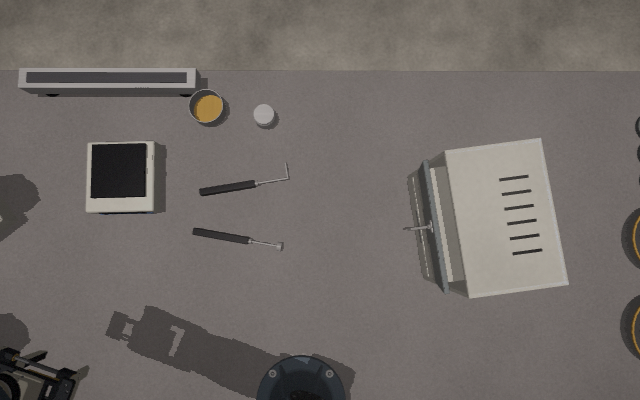

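View pics/side0.png

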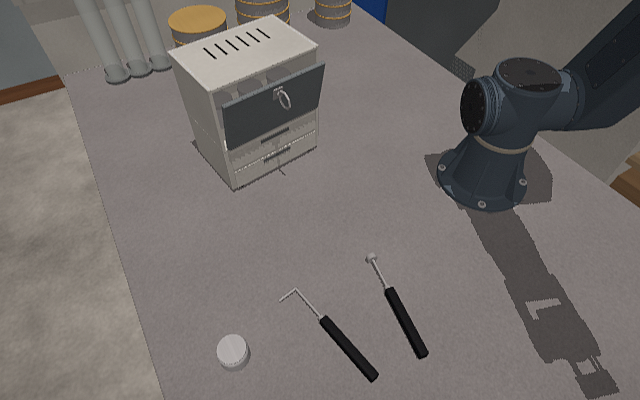

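The top view shows the hook pole: handle (200,192)-(257,184), rod to (289,178), tine up to (286,163). The tamper lies at about (193,231)-(282,246). The flap's top edge runs (425,162)-(447,291), with the ring edge-on at (418,227). In the side view the ring is at about (284,98) and the tine tip at (281,299).

```bash
cat > h.py <<'E'
import numpy as np, cv2
from cell import imaging
def rays(n,uv):
    m=imaging.camera_model(n);K=m["intrinsics"];T=np.array(m["T"])
    uv=np.atleast_2d(uv).astype(float)
    return T[:3,3],np.c_[uv,np.ones(len(uv))]@np.linalg.inv(K).T@T[:3,:3].T
def plane(n,uv,z):
    o,r=rays(n,uv); return o+r*((z-o[2])/r[:,2])[:,None]
def cloud(n,d):
    v,u=np.nonzero(d>0); o,r=rays(n,np.c_[u,v]); P=np.full(d.shape+(3,),np.nan); P[v,u]=o+r*d[v,u][:,None]; return P
def tri(a,ua,b,ub):
    o1,r1=rays(a,ua);o2,r2=rays(b,ub);r1=r1[0];r2=r2[0]
    t=np.linalg.lstsq(np.c_[r1,-r2],o2-o1,rcond=None)[0]
    p,q=o1+t[0]*r1,o2+t[1]*r2; return (p+q)/2,np.linalg.norm(p-q)
def handle(n,p,box):
    u0,u1,v0,v1=box; g=p[v0:v1,u0:u1].max(2)<60
    k,l,s,c=cv2.connectedComponentsWithStats(g.astype(np.uint8)); i=1+s[1:,4].argmax()
    v,u=np.nonzero(l==i); w=plane(n,np.c_[u+u0,v+v0],0.022)[:,:2]
    (c,wh,a)=cv2.minAreaRect(w.astype(np.float32)*1000); b=cv2.boxPoints((c,wh,a)); return np.array(c)/1000,wh,np.linalg.svd(w-w.mean(0),full_matrices=False)[2][0]
def flap(p,d,box=(215,335,55,160)):
    u0,u1,v0,v1=box; P=cloud("side",d)[v0:v1,u0:u1]; c=p[v0:v1,u0:u1].astype(int)
    g=(c.max(2)<105)&(c.max(2)>45)&np.isfinite(P[...,0])&(P[...,2]>0.17)
    X=P[g]; rng=np.random.default_rng(0);best=None
    for _ in range(300):
        a=X[rng.choice(len(X),3,False)];n=np.cross(a[1]-a[0],a[2]-a[0]);L=np.linalg.norm(n)
        if L<1e-5: continue
        n/=L;k=np.abs((X-a[0])@n)<.003
        if best is None or k.sum()>best.sum(): best=k
    m=X[best].mean(0);n=np.linalg.svd(X[best]-m,full_matrices=False)[2][2]; n*=np.sign(n[1])
    h=(P-m)@n; k=(h>.008)&(h<.07)&(P[...,2]>.15)
    k=k&(np.linalg.norm(P-m,axis=2)<.1)
    return m,n,X[best],P[k],np.argwhere(k)[:,::-1]+[u0,v0]
E
python3 - <<'E'
from h import *
t=np.load("top0.npz");s=np.load("side0.npz")
for n,p,b in(("top",t["p"],(190,262,170,200)),("side",s["p"],(300,380,310,385)),("top",t["p"],(188,256,222,248))): print(n,handle(n,p,b))
print("bend",plane("top",(289,178),.013),plane("side",(296,290),.013),"tip",plane("top",(286,163),.013),plane("side",(281,299),.013))
m,n,X,R,uv=flap(s["p"],s["d"])
print("flap",m,n,"ang",np.degrees(np.arcsin(n[2])),np.degrees(np.arctan2(n[1],n[0])),len(X))
print("ring",len(R),R.mean(0),R.min(0),R.max(0),uv.min(0),uv.max(0),"h",((R-m)@n).min(),((R-m)@n).max())
print("tri",tri("top",(413,227.5),"side",(284,98)))
cv2.imwrite("pics/c0.png",np.hstack([cv2.resize(s["p"][60:160,210:340,::-1],None,fx=3,fy=3,interpolation=2),cv2.resize(t["p"][180:280,390:470,::-1],None,fx=3,fy=3,interpolation=2)]))
E
```

```text
top (array([0.59242169, 0.21313181]), (22.38731575012207, 159.48228454589844), array([ 0.16575498, -0.98616697]))
side (array([0.59822382, 0.21597491]), (24.996185302734375, 161.37799072265625), array([-0.16592701,  0.98613804]))
top (array([0.4567536 , 0.22839879]), (161.2991485595703, 20.661436080932617), array([0.17121101, 0.98523438]))
bend [[0.62275353 0.03663095 0.013     ]] [[0.6264084  0.04761651 0.013     ]] tip [[0.66674378 0.04572142 0.013     ]] [[0.66584126 0.04990943 0.013     ]]
flap [ 0.4929801  -0.29515909  0.24507038] [-0.13282438  0.97279891 -0.18978924] ang -10.940484800355346 97.77499450788862 3849
ring 111 [ 0.4782348  -0.25935166  0.28101345] [ 0.47208414 -0.27995299  0.25700319] [ 0.4842633  -0.23908428  0.30289271] [278  91] [290 110] h 0.009011580424188129 0.05149159588620103
tri (array([ 0.47820394, -0.25045926,  0.29252822]), np.float64(0.007542527739834845))
```

View pics/c0.png

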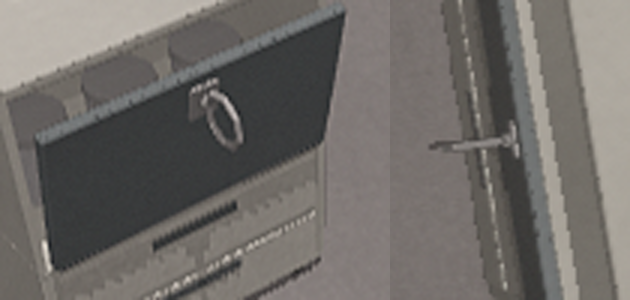

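Everything agrees with the given sizes:
- **Pole:** handle is 160 x 22 mm, heading -80.5°, grip point about (0.603, 0.165).
- **Ring:** centre about (0.478, -0.261, 0.280), which matches a flap angle of 0.19 rad.

I'll set out.

{"fn": "move_arm", "kwargs": {
  "commands": [
    {"twist":0.135},
    {"twist":0.135},
    {"twist":0.135},
    {"twist":0.135},
    {"twist":0.135},
    {"twist":0.135},
    {"twist":0.135},
    {"twist":0.135},
    {"dx":-0.035,"dy":0.03},
    {"dx":-0.035,"dy":0.03},
    {"dx":-0.035,"dy":0.03},
    {"dx":-0.035,"dy":0.03}
  ]
}}

```text
$.commands[0]: bad value
```

{"fn": "move_arm", "kwargs": {
  "commands": [
    {"dx":-0.035,"dy":0.03},
    {"dx":-0.035,"dy":0.03},
    {"dx":-0.035,"dy":0.03},
    {"dx":-0.035,"dy":0.03},
    {"dx":-0.035,"dy":0.03},
    {"dx":-0.035,"dy":0.03},
    {"dx":-0.035,"dy":0.03},
    {"dx":-0.035,"dy":0.03},
    {},
    {}
  ]
}}

```text
$.commands[0]: bad value
```

{"fn": "move_arm", "kwargs": {
  "commands": [
    {"fingers":1,"dx":0,"dy":0,"dz":0,"twist":0.135},
    {"fingers":1,"dx":0,"dy":0,"dz":0,"twist":0.135},
    {"fingers":1,"dx":0,"dy":0,"dz":0,"twist":0.135},
    {"fingers":1,"dx":0,"dy":0,"dz":0,"twist":0.135},
    {"fingers":1,"dx":0,"dy":0,"dz":0,"twist":0.135},
    {"fingers":1,"dx":0,"dy":0,"dz":0,"twist":0.135},
    {"fingers":1,"dx":0,"dy":0,"dz":0,"twist":0.135},
    {"fingers":1,"dx":0,"dy":0,"dz":0,"twist":0.135},
    {"fingers":1,"dx":-0.035,"dy":0.03,"dz":0,"twist":0},
    {"fingers":1,"dx":-0.035,"dy":0.03,"dz":0,"twist":0},
    {"fingers":1,"dx":-0.035,"dy":0.03,"dz":0,"twist":0},
    {"fingers":1,"dx":-0.035,"dy":0.03,"dz":0,"twist":0}
  ]
}}

```text
time_s: 1.3
tool_pos: [0.3171, 0.4022, 0.2185]
orientation: [-180.0, 0.0, 99.6]
contact_force: [0.4, 0.6, 0.4]
opening: 1.0
grip_force: 0.0
```

{"fn": "move_arm", "kwargs": {
  "commands": [
    {"fingers":1,"dx":-0.035,"dy":0.03,"dz":0,"twist":0},
    {"fingers":1,"dx":-0.035,"dy":0.03,"dz":0,"twist":0},
    {"fingers":1,"dx":-0.035,"dy":0.03,"dz":0,"twist":0},
    {"fingers":1,"dx":-0.035,"dy":0.03,"dz":0,"twist":0},
    {"fingers":1,"dx":-0.035,"dy":0.03,"dz":0,"twist":0},
    {"fingers":1,"dx":-0.035,"dy":0.03,"dz":0,"twist":0},
    {"fingers":1,"dx":-0.035,"dy":0.03,"dz":0,"twist":0},
    {"fingers":1,"dx":-0.035,"dy":0.03,"dz":0,"twist":0},
    {"fingers":1,"dx":0,"dy":0,"dz":0,"twist":0},
    {"fingers":1,"dx":0,"dy":0,"dz":0,"twist":0}
  ]
}}

```text
time_s: 2.3
tool_pos: [0.5996, 0.1671, 0.2179]
orientation: [-179.9, -0.0, 99.5]
contact_force: [-0.3, 0.9, -0.5]
opening: 0.997
grip_force: 0.0
```

```bash
cat >> h.py <<'E'
from scipy.spatial.transform import Rotation as Ro
def wrist_plane(s,uv,z):
    m=imaging.camera_model("wrist");T=np.eye(4);T[:3,:3]=Ro.from_euler("xyz",s["orientation"],degrees=True).as_matrix();T[:3,3]=s["tool_pos"]
    T=T@np.array(m["T_tool_cam"]);uv=np.atleast_2d(uv).astype(float)
    r=np.c_[uv,np.ones(len(uv))]@np.linalg.inv(m["intrinsics"]).T@T[:3,:3].T
    return T[:3,3]+r*((z-T[2,3])/r[:,2])[:,None]
E
python3 - <<'E'
from h import *
from cell import manip
s=manip.read_state();p,d=imaging.camera("wrist");cv2.imwrite("pics/w1.png",p[:,:,::-1]);np.savez("w1.npz",p=p,d=d)
g=(p.max(2)<60).astype(np.uint8);k,l,st,c=cv2.connectedComponentsWithStats(g)
for i in range(1,k):
    if st[i,4]>800:
        v,u=np.nonzero(l==i);w=wrist_plane(s,np.c_[u,v],.024)[:,:2];print(st[i],cv2.minAreaRect((w*1000).astype(np.float32)))
E
```

```text
[ 165   17   61  158 4071] ((461.6419677734375, 230.97811889648438), (158.3985137939453, 26.113948822021484), 80.13134765625)
[ 311   57   20  154 2832] ((595.4915771484375, 215.85867309570312), (19.54761505126953, 157.84463500976562), 9.59781551361084)
[    0   190   640   210 53935] ((627.1041259765625, 23.5718994140625), (829.46875, 276.8770446777344), 9.602255821228027)
```

View pics/w1.png

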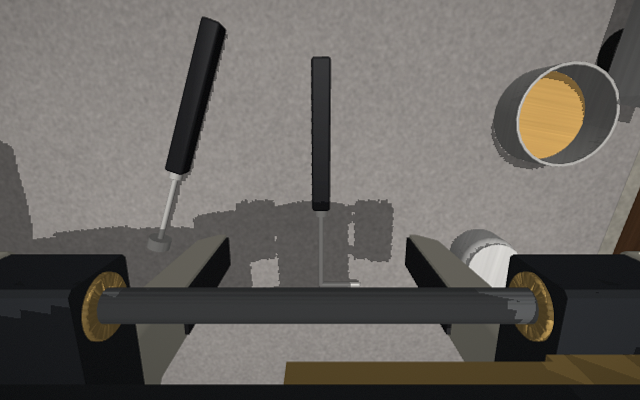

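The wrist view shows the hook pole straight ahead, with its handle in columns 311-331 and rows 57-210, and the tine at (345,284) to the right. The tamper is well clear at about (195,95). The handle centre is (0.5955, 0.2157), so I go 4 mm in +dy and descend.

{"fn": "move_arm", "kwargs": {
  "commands": [
    {"fingers":1,"dx":-0.001,"dy":0.004,"dz":0.04,"twist":0},
    {"fingers":1,"dx":0,"dy":0,"dz":0.04,"twist":0},
    {"fingers":1,"dx":0,"dy":0,"dz":0.04,"twist":0},
    {"fingers":1,"dx":0,"dy":0,"dz":0.04,"twist":0},
    {"fingers":1,"dx":0,"dy":0,"dz":0.03,"twist":0},
    {"fingers":1,"dx":0,"dy":0,"dz":0.015,"twist":0},
    {"fingers":1,"dx":0,"dy":0,"dz":0.008,"twist":0},
    {"fingers":1,"dx":0,"dy":0,"dz":0,"twist":0},
    {"fingers":0,"dx":0,"dy":0,"dz":0,"twist":0},
    {"fingers":0,"dx":0,"dy":0,"dz":0,"twist":0},
    {"fingers":0,"dx":0,"dy":0,"dz":0,"twist":0},
    {"fingers":0,"dx":0,"dy":0,"dz":0,"twist":0}
  ]
}}

```text
time_s: 3.55
tool_pos: [0.604, 0.1674, 0.0062]
orientation: [180.0, -0.0, 99.6]
contact_force: [-0.9, 0.9, 0.5]
opening: 0.705
grip_force: 0.0
```

{"fn": "move_arm", "kwargs": {
  "commands": [
    {"fingers":0,"dx":0,"dy":0,"dz":0,"twist":0},
    {"fingers":0,"dx":0,"dy":0,"dz":0,"twist":0},
    {"fingers":0,"dx":0,"dy":0,"dz":0,"twist":0},
    {"fingers":0,"dx":0,"dy":0,"dz":0,"twist":0},
    {"fingers":0,"dx":0,"dy":0,"dz":0,"twist":0}
  ]
}}

```text
time_s: 4.05
tool_pos: [0.6037, 0.1674, 0.0056]
orientation: [-180.0, 0.0, 99.6]
contact_force: [0.1, 0.7, 1.2]
opening: 0.273
grip_force: 0.0
```

{"fn": "move_arm", "kwargs": {
  "commands": [
    {"fingers":0,"dx":0,"dy":0,"dz":0,"twist":0},
    {"fingers":0,"dx":0,"dy":0,"dz":0,"twist":0},
    {"fingers":0,"dx":0,"dy":0,"dz":0,"twist":0},
    {"fingers":0,"dx":0,"dy":0,"dz":0,"twist":0},
    {"fingers":0,"dx":0,"dy":0,"dz":-0.01,"twist":0},
    {"fingers":0,"dx":0,"dy":0,"dz":-0.02,"twist":0},
    {"fingers":0,"dx":0,"dy":0,"dz":-0.03,"twist":0}
  ]
}}

```text
time_s: 4.75
tool_pos: [0.6029, 0.1672, 0.0656]
orientation: [-179.9, 0.0, 99.6]
contact_force: [0.1, 0.5, -0.3]
opening: 0.213
grip_force: 30.0
```

{"fn": "move_arm", "kwargs": {
  "commands": [
    {"fingers":0,"dx":0,"dy":0,"dz":-0.03,"twist":0.03},
    {"fingers":0,"dx":0,"dy":0,"dz":-0.03,"twist":0},
    {"fingers":0,"dx":0,"dy":0,"dz":-0.03,"twist":0},
    {"fingers":0,"dx":0,"dy":0,"dz":-0.03,"twist":0},
    {"fingers":0,"dx":0,"dy":0,"dz":-0.03,"twist":0},
    {"fingers":0,"dx":0,"dy":0,"dz":-0.03,"twist":0},
    {"fingers":0,"dx":0,"dy":0,"dz":-0.027,"twist":0},
    {"fingers":0,"dx":-0.015,"dy":-0.017,"dz":0,"twist":0},
    {"fingers":0,"dx":-0.03,"dy":-0.034,"dz":0,"twist":0},
    {"fingers":0,"dx":-0.03,"dy":-0.034,"dz":0,"twist":0},
    {"fingers":0,"dx":-0.03,"dy":-0.034,"dz":0,"twist":0},
    {"fingers":0,"dx":-0.03,"dy":-0.034,"dz":0,"twist":0}
  ]
}}

```text
time_s: 5.95
tool_pos: [0.4692, 0.0116, 0.2732]
orientation: [180.0, 0.0, 97.9]
contact_force: [0.9, -1.6, -1.5]
opening: 0.213
grip_force: 30.0
```

{"fn": "move_arm", "kwargs": {
  "commands": [
    {"fingers":0,"dx":-0.03,"dy":-0.034,"dz":0,"twist":0},
    {"fingers":0,"dx":-0.03,"dy":-0.034,"dz":0,"twist":0},
    {"fingers":0,"dx":-0.02,"dy":-0.022,"dz":0,"twist":0},
    {"fingers":0,"dx":-0.01,"dy":-0.011,"dz":0,"twist":0},
    {"fingers":0,"dx":0,"dy":0,"dz":0,"twist":0},
    {"fingers":0,"dx":0,"dy":0,"dz":0,"twist":0}
  ]
}}

```text
time_s: 6.55
tool_pos: [0.3833, -0.0903, 0.2731]
orientation: [180.0, 0.0, 97.9]
contact_force: [-0.2, -0.0, -1.0]
opening: 0.211
grip_force: 30.0
```

```bash
python3 - <<'E'
from h import *
for n,b in (("side",(180,480,40,240)),("top",(300,460,140,290))):
    p,d=imaging.camera(n);np.savez(n+"2.npz",p=p,d=d);u0,u1,v0,v1=b
    cv2.imwrite(f"pics/{n}2.png",cv2.resize(p[v0:v1,u0:u1,::-1],None,fx=2 if n=="side" else 3,fy=2 if n=="side" else 3,interpolation=2))
E
python3 -c "
import cv2,numpy as np
a=cv2.imread('pics/side2.png');b=cv2.imread('pics/top2.png');print(a.shape,b.shape)
a=cv2.resize(a,(400,267));b=cv2.resize(b,(400,375))"
```

```text
(400, 600, 3) (450, 480, 3)
```

View pics/side2.png

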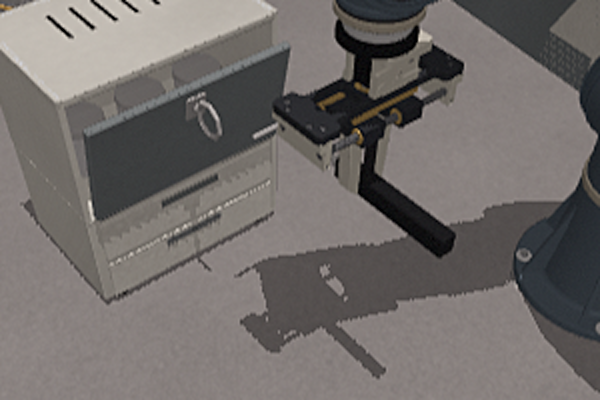

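View pics/top2.png

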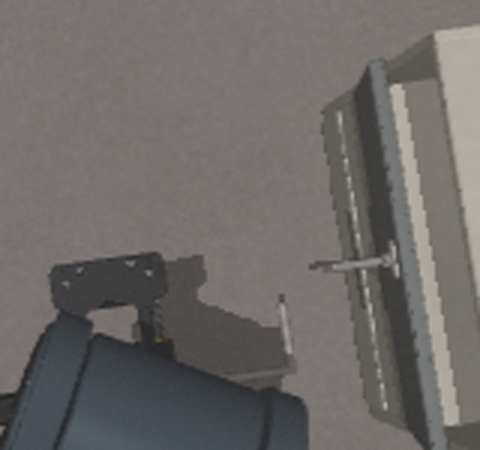

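The side view shows the tine tip at full-frame (308,107), left of the gripper, with the ring at (284,99). The top view shows the tip at (394,238), the bend at (397,264) and the ring edge-on from (403,229) to (432,227). I'll triangulate both.

```bash
python3 - <<'E'
from h import *
print("tip",tri("top",(394,238.5),"side",(307.5,107)),"bend@z.28",plane("top",(397,264),.28),"tip@.28",plane("top",(394,238.5),.28))
s=np.load("side2.npz"); m,n,X,R,uv=flap(s["p"],s["d"]);print(n,R.mean(0),R.min(0),R.max(0))
P=cloud("side",s["d"]);print("tine depth",P[105:109,309:315].reshape(-1,3).round(3)[::4])
print("ring top @.28 (edge-on ends)",plane("top",(403.5,229),.285),plane("top",(432,227),.3))
E
```

```text
tip (array([ 0.449335  , -0.20752913,  0.28594316]), np.float64(0.0055784578716590325)) bend@z.28 [[ 0.3974405  -0.21584655  0.28      ]] tip@.28 [[ 0.45159277 -0.21031815  0.28      ]]
[-0.13293592  0.97254183 -0.19102468] [ 0.47823688 -0.25932416  0.28090592] [ 0.47285008 -0.28136501  0.25536883] [ 0.48432883 -0.23777964  0.30294503]
tine depth [[ 0.379 -0.321  0.189]
 [ 0.43  -0.211  0.281]
 [ 0.437 -0.207  0.284]
 [ 0.441 -0.21   0.281]
 [ 0.364 -0.328  0.172]
 [ 0.372 -0.324  0.174]]
ring top @.28 (edge-on ends) [[ 0.4718974  -0.22994176  0.285     ]] [[ 0.47596599 -0.2864171   0.3       ]]
```

The tip matches the kinematics to within 3 mm. The remaining move is 54 mm forward, then 45 mm sideways into the ring.

{"fn": "move_arm", "kwargs": {
  "commands": [
    {"fingers":0,"dx":-0.014,"dy":0,"dz":0,"twist":0},
    {"fingers":0,"dx":-0.02,"dy":0,"dz":0,"twist":0},
    {"fingers":0,"dx":-0.014,"dy":0,"dz":0,"twist":0},
    {"fingers":0,"dx":-0.006,"dy":0,"dz":0,"twist":0},
    {"fingers":0,"dx":0,"dy":0.01,"dz":0,"twist":0},
    {"fingers":0,"dx":0,"dy":0.01,"dz":0,"twist":0},
    {"fingers":0,"dx":0,"dy":0.005,"dz":0,"twist":0},
    {"fingers":0,"dx":0,"dy":0,"dz":0,"twist":0}
  ]
}}

```text
time_s: 7.45
tool_pos: [0.416, -0.1399, 0.2725]
orientation: [-180.0, -0.0, 98.0]
contact_force: [0.3, 0.0, -0.6]
opening: 0.215
grip_force: 30.0
```

```bash
python3 - <<'E'
from h import *
p,d=imaging.camera("side");np.savez("side3.npz",p=p,d=d)
q,d=imaging.camera("top")
cv2.imwrite("pics/c3.png",np.hstack([cv2.resize(p[70:140,240:340,::-1],None,fx=4,fy=4,interpolation=2),cv2.resize(q[200:270,370:450,::-1],None,fx=4,fy=4,interpolation=2)]))
E
```

```text
(no output)
```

View pics/c3.png

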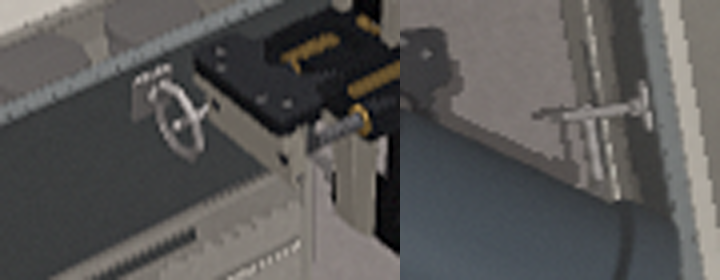

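The crop shows the tine tip inside the ring hole (side crop (182,125), within the ring spanning about (150-205, 80-160)), and there is no contact force. I push it on through and start pulling along the arc.

{"fn": "move_arm", "kwargs": {
  "commands": [
    {"fingers":0,"dx":0,"dy":0.011,"dz":0,"twist":0},
    {"fingers":0,"dx":0,"dy":0.011,"dz":0,"twist":0},
    {"fingers":0,"dx":0,"dy":0,"dz":0,"twist":0},
    {"fingers":0,"dx":0,"dy":0,"dz":0,"twist":0},
    {"fingers":0,"dx":0.006,"dy":0,"dz":0.003,"twist":0},
    {"fingers":0,"dx":0.006,"dy":0,"dz":0.003,"twist":0},
    {"fingers":0,"dx":0.007,"dy":0,"dz":0.006,"twist":0},
    {"fingers":0,"dx":0.007,"dy":0,"dz":0.006,"twist":0},
    {"fingers":0,"dx":0.006,"dy":0,"dz":0.005,"twist":0},
    {"fingers":0,"dx":0,"dy":0,"dz":0,"twist":0}
  ]
}}

```text
time_s: 8.55
tool_pos: [0.4322, -0.1048, 0.2488]
orientation: [-179.9, -0.1, 98.0]
contact_force: [0.1, -0.8, -1.3]
opening: 0.214
grip_force: 30.0
```

```bash
cat > look.py <<'E'
import sys
from h import *
k=sys.argv[1]
p,d=imaging.camera("side");np.savez(f"side{k}.npz",p=p,d=d)
m,n,X,R,uv=flap(p,d);print("angle",np.arcsin(-n[2]),len(X),"ring",R.mean(0) if len(R) else 0)
if len(sys.argv)>2: cv2.imwrite(f"pics/s{k}.png",cv2.resize(p[60:220,200:360,::-1],None,fx=3,fy=3,interpolation=2))
E
python3 look.py 4
```

```text
angle 0.41093269501388846 2108 ring [ 0.47999329 -0.24067714  0.26120289]
```

The flap is following, at 0.41 rad against a planned 0.39. I continue the arc.

{"fn": "move_arm", "kwargs": {
  "commands": [
    {"fingers":0,"dx":0.006,"dy":0,"dz":0.007,"twist":0},
    {"fingers":0,"dx":0.005,"dy":0,"dz":0.007,"twist":0},
    {"fingers":0,"dx":0.005,"dy":0,"dz":0.007,"twist":0},
    {"fingers":0,"dx":0.004,"dy":0,"dz":0.008,"twist":0},
    {"fingers":0,"dx":0.004,"dy":0,"dz":0.008,"twist":0},
    {"fingers":0,"dx":0.004,"dy":0,"dz":0.008,"twist":0},
    {"fingers":0,"dx":0.003,"dy":0,"dz":0.008,"twist":0},
    {"fingers":0,"dx":0,"dy":0,"dz":0,"twist":0}
  ]
}}

```text
time_s: 9.4
tool_pos: [0.4277, -0.0745, 0.1954]
orientation: [-179.9, -0.1, 97.9]
contact_force: [0.4, 0.7, -1.3]
opening: 0.212
grip_force: 30.0
```

```bash
python3 look.py 5 1
```

```text
angle -1.5436230216030238 691 ring 0
```

View pics/s5.png

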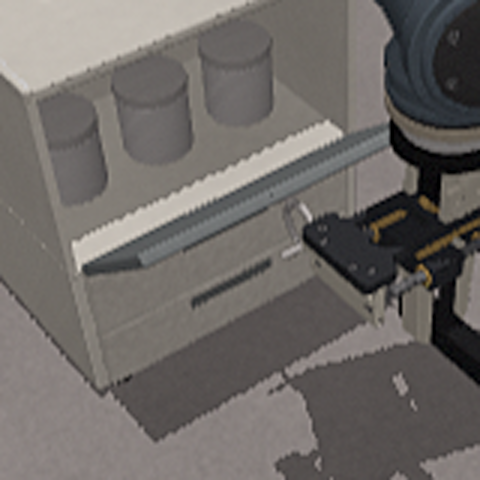

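The crop shows the flap about two-thirds down with the tine still through the ring (tip near (290,252)). I finish the arc to the stop.

{"fn": "move_arm", "kwargs": {
  "commands": [
    {"fingers":0,"dx":0.002,"dy":0,"dz":0.0085,"twist":0},
    {"fingers":0,"dx":0.002,"dy":0,"dz":0.0085,"twist":0},
    {"fingers":0,"dx":0.001,"dy":0,"dz":0.009,"twist":0},
    {"fingers":0,"dx":0.001,"dy":0,"dz":0.009,"twist":0},
    {"fingers":0,"dx":0,"dy":0,"dz":0.008,"twist":0},
    {"fingers":0,"dx":-0.001,"dy":0,"dz":0.007,"twist":0},
    {"fingers":0,"dx":-0.001,"dy":0,"dz":0.007,"twist":0},
    {"fingers":0,"dx":0,"dy":0,"dz":0.007,"twist":0},
    {"fingers":0,"dx":0,"dy":0,"dz":0,"twist":0}
  ]
}}

```text
time_s: 10.35
tool_pos: [0.4275, -0.071, 0.1318]
orientation: [-179.9, -0.0, 97.9]
contact_force: [0.0, -0.2, -0.6]
opening: 0.21
grip_force: 30.0
```

```bash
python3 look.py 6 1; python3 - <<'E'
from h import *
# inner face of flap, now upward: fit from top cam depth
p,d=imaging.camera("top");np.savez("top6.npz",p=p,d=d);P=cloud("top",d)
c=p.astype(int);Q=P[100:320,380:470];o=np.array([.493,-.295]);e=np.array([-.1353,.9908])
w=(Q[...,:2]-o)@e;z=Q[...,2]
for lo in np.arange(0,.2,.015):
    k=(w>lo)&(w<lo+.015)&(np.abs((Q[...,:2]-o)@np.array([e[1],-e[0]]))<.1)
    print(round(lo,3),k.sum(),np.round(np.nanpercentile(z[k],[10,50,90]),3))
E
```

```text
angle -1.417153813846949 459 ring 0
0.0 472 [0.17  0.173 0.175]
0.015 481 [0.174 0.176 0.178]
0.03 480 [0.177 0.18  0.182]
0.045 485 [0.18  0.183 0.185]
0.06 495 [0.184 0.186 0.189]
0.075 500 [0.187 0.189 0.192]
0.09 333 [0.191 0.193 0.195]
0.105 90 [0.193 0.196 0.198]
0.12 0 nan
0.135 0 nan
0.15 0 nan
0.165 0 nan
0.18 0 nan
0.195 0 nan
  return np.nanmean(a, axis, out=out, keepdims=keepdims)
```

View pics/s6.png

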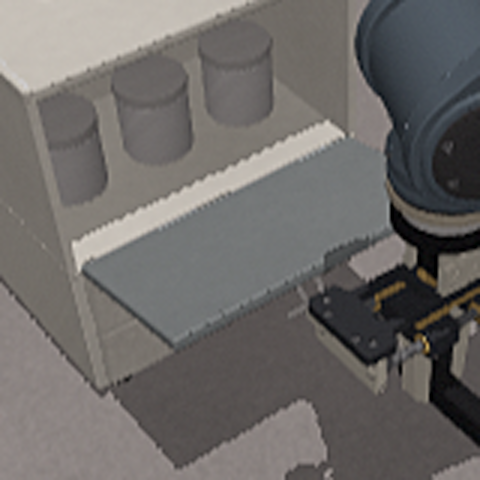

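The flap's inner face rises 23 mm over 105 mm, a 12.4° slope, so it is on its stop at 1.35 rad. Next I centre the tine in the hole, slide it out sideways and back off.

{"fn": "move_arm", "kwargs": {
  "commands": [
    {"fingers":0,"dx":0,"dy":0,"dz":-0.007,"twist":0},
    {"fingers":0,"dx":0,"dy":0,"dz":-0.005,"twist":0},
    {"fingers":0,"dx":0,"dy":-0.01,"dz":0,"twist":0},
    {"fingers":0,"dx":0,"dy":-0.015,"dz":0,"twist":0},
    {"fingers":0,"dx":0,"dy":-0.015,"dz":0,"twist":0},
    {"fingers":0,"dx":0,"dy":-0.015,"dz":0,"twist":0},
    {"fingers":0,"dx":0,"dy":-0.005,"dz":0,"twist":0},
    {"fingers":0,"dx":0.015,"dy":0,"dz":0,"twist":0},
    {"fingers":0,"dx":0.015,"dy":0,"dz":0,"twist":0},
    {"fingers":0,"dx":0,"dy":0,"dz":0,"twist":0}
  ]
}}

```text
time_s: 11.45
tool_pos: [0.364, -0.0488, 0.1448]
orientation: [180.0, -0.0, 98.0]
contact_force: [-0.6, 0.3, -1.3]
opening: 0.214
grip_force: 30.0
```

```bash
python3 - <<'E'
from h import *
p,d=imaging.camera("side");q,e=imaging.camera("top")
cv2.imwrite("pics/c7.png",np.hstack([cv2.resize(p[80:240,210:390,::-1],None,fx=2.2,fy=2.2,interpolation=2),cv2.resize(q[120:280,280:460,::-1],None,fx=2.2,fy=2.2,interpolation=2)]))
E
```

```text
(no output)
```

View pics/c7.png

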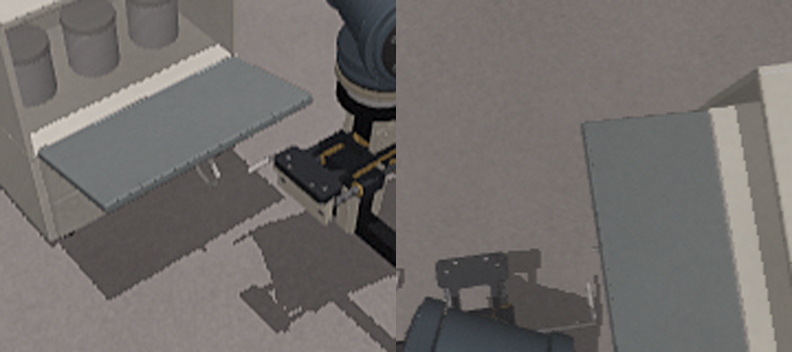

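The hook is out: the tine at side crop (258,165) is clear of the ring at (208,173), and the flap stays down. I lower the pole to the bench.

{"fn": "move_arm", "kwargs": {
  "commands": [
    {"fingers":0,"dx":0,"dy":0,"dz":0.02,"twist":0},
    {"fingers":0,"dx":0,"dy":0,"dz":0.03,"twist":0},
    {"fingers":0,"dx":0,"dy":0,"dz":0.03,"twist":0},
    {"fingers":0,"dx":0,"dy":0,"dz":0.025,"twist":0},
    {"fingers":0,"dx":0,"dy":0,"dz":0.015,"twist":0},
    {"fingers":0,"dx":0,"dy":0,"dz":0.01,"twist":0},
    {"fingers":0,"dx":0,"dy":0,"dz":0.005,"twist":0},
    {"fingers":0,"dx":0,"dy":0,"dz":0.003,"twist":0},
    {"fingers":0,"dx":0,"dy":0,"dz":0,"twist":0}
  ]
}}

```text
time_s: 12.45
tool_pos: [0.3646, -0.0498, 0.0068]
orientation: [180.0, 0.0, 97.9]
contact_force: [0.2, 0.1, -1.3]
opening: 0.213
grip_force: 30.0
```

{"fn": "move_arm", "kwargs": {
  "commands": [
    {"fingers":0,"dx":0,"dy":0,"dz":0.001,"twist":0},
    {"fingers":0.6,"dx":0,"dy":0,"dz":0,"twist":0},
    {"fingers":0.6,"dx":0,"dy":0,"dz":0,"twist":0},
    {"fingers":0.6,"dx":0,"dy":0,"dz":0,"twist":0},
    {"fingers":0.6,"dx":0,"dy":0,"dz":0,"twist":0},
    {"fingers":0.6,"dx":0,"dy":0,"dz":0,"twist":0},
    {"fingers":0.6,"dx":0,"dy":0,"dz":0,"twist":0},
    {"fingers":0.6,"dx":0,"dy":0,"dz":0,"twist":0}
  ]
}}

```text
time_s: 13.25
tool_pos: [0.3643, -0.0496, 0.0056]
orientation: [180.0, 0.0, 97.9]
contact_force: [0.4, 0.2, -0.2]
opening: 0.597
grip_force: 0.0
```

{"fn": "move_arm", "kwargs": {
  "commands": [
    {"fingers":0.6,"dx":0,"dy":0,"dz":-0.01,"twist":0},
    {"fingers":0.6,"dx":0,"dy":0,"dz":-0.02,"twist":0},
    {"fingers":0.6,"dx":0,"dy":0,"dz":-0.03,"twist":0},
    {"fingers":0.6,"dx":0.01,"dy":0,"dz":-0.03,"twist":0},
    {"fingers":0.6,"dx":0.03,"dy":0,"dz":-0.03,"twist":0},
    {"fingers":0.6,"dx":0.03,"dy":0,"dz":-0.03,"twist":0},
    {"fingers":0.6,"dx":0.03,"dy":0,"dz":-0.03,"twist":0},
    {"fingers":0.6,"dx":0.03,"dy":0,"dz":-0.01,"twist":0},
    {"fingers":0.6,"dx":0,"dy":0,"dz":0,"twist":0},
    {"fingers":0.6,"dx":0,"dy":0,"dz":0,"twist":0}
  ]
}}

```text
time_s: 14.25
tool_pos: [0.3461, 0.0792, 0.196]
orientation: [180.0, 0.0, 98.0]
contact_force: [-0.0, -0.5, -0.5]
opening: 0.604
grip_force: 0.0
```

```bash
python3 - <<'E'
from h import *
p,d=imaging.camera("side")
cv2.imwrite("pics/s8.png",p[:,:,::-1])
q,e=imaging.camera("top");P=cloud("top",e)
print("tamper",handle("top",q,(188,256,222,248)))
Q=P[100:320,380:470];o=np.array([.493,-.295]);f=np.array([-.1353,.9908]);w=(Q[...,:2]-o)@f;k=np.isfinite(w)&(w>0)&(w<.1)&(np.abs((Q[...,:2]-o)@np.array([f[1],-f[0]]))<.1)
print("slope deg",np.degrees(np.arctan(np.polyfit(w[k],Q[...,2][k],1)[0])))
E
```

```text
tamper (array([0.4567536 , 0.22839879]), (161.2991485595703, 20.661436080932617), array([0.16899869, 0.98561627]))
slope deg 12.582522600736555
```

View pics/s8.png

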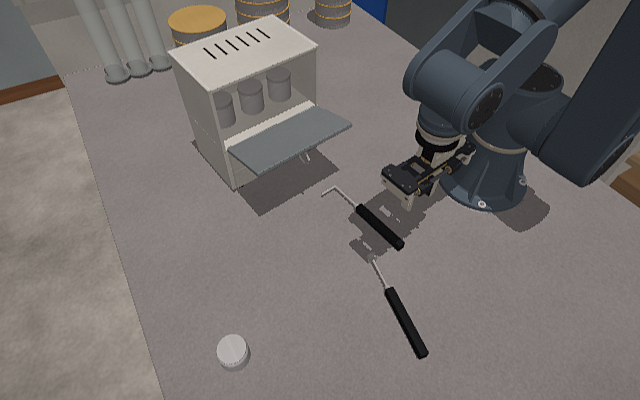

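The final view shows the pole lying flat at (325-403, 188-247), the flap down at its stop and the tamper unmoved. The arm is clear, so I hand the job in.

```bash
python3 -c "
from cell import workorder
print(workorder.finish_job())"
```

```text
the job is handed in; nothing more can be done
None
```

The job is handed in at about 14 s of the 51 s limit: the flap was hooked and pulled down to its stop (12.6° slope, about 1.35 rad), the pole lies flat on the bench, and the tamper did not move; the hand-in gave no verdict.

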